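Hold the control box lid open behind the splash screen

ROBOT

A 6-joint arm with a two-finger parallel gripper is mounted at the origin on the work surface. World frame = base frame: x ahead of the robot, y to its left, z up, the work surface at z = 0. Lengths are in mm, angles in rad, forces in N, time in s.
With the tool pointing down it reaches from about 375 to 975 mm from the base axis. Payload 3.8 kg.
Tool frame: the origin (TCP) lies between the finger pads; the fingertips stand 17 mm ahead of it and the grasp point (between the pads) lies 2 mm behind it; z points along the fingers, x is the direction in which the jaws open and shut, and the axes are right-handed (so a half turn about z gives the same grasp; the last joint's range is limited). The gripper opens to 85 mm and grips with 20 to 120 N. Pads are 22 mm wide; open, the fingers measure 114 mm over their backs; the gripper's body (76 mm by 85 mm) begins 54 mm behind the grasp point. The pads swing forward as they close: fully open they stand 13 mm farther back than shut.
Start: joints at [-0.037, 0.264, 1.604, -0, 1.274, -0.037], TCP at [674.995, -0.002, 248.28] pointing down, gripper open.
Joint ranges: [-2.63, 2.63], [-0.94, 2.18], [0.31, 2.57], [-1.31, 4.45], [0, 2.66], [-2.55, 2.55]. Speed limits (rad/s): [2.57, 2.57, 3.14, 3.14, 3.14, 3.14].

INTERFACE

Orientations are given as [roll, pitch, yaw] about the fixed x, y, z axes, in that order (R = Rz(yaw) Ry(pitch) Rx(roll)).
In Python, from rig import observe, snapshot, finish_job, recognise, silhouettes gives the robot as it stands. The module is installed in compiled form; this text tells all that it offers.
- The arm moves only by the tool arm_command, never from a script. Its argument "commands" is a list of rows, each a list of 6 numbers: the shift along the world's x, y, z in cm, then the turn, a rotation vector about the world's x, y, z in degrees. A call has 1 to 20 rows; each row is the pose to reach, as a shift and turn from the pose commanded when the call began; what a row does not reach only later rows make up. A row lasts 1/10 s, in which the tool goes at most 50 mm and 8.59 degrees, less where a joint would pass 70% of its speed; a pose out of reach is approached as far as the arm can. A call with a gripper value outside its range is refused whole. "fingers" is the gripper command: -1 is fully open, 1 is shut, values between are in proportion, set as the call begins (left out, the last holds). The fingers move at their own pace and stop on an object; "squeeze" is the grip in N (left out, the last holds). Time passes only in rows, so rows that repeat a pose let the fingers close. It gives the time, the measured TCP pose, the force and the opening at its end, in the units of the state.
- observe(): the state, without advancing time (a new reading comes with each control period).
- snapshot(name): name is "scene" or "side" or "wrist"; returns a dict with "image" (384x512x3 uint8, red, green, blue), "vertical_fov" (degrees; the focal length in pixels is half the picture's height over the tangent of half this angle, whatever the lens; pixels are square), "cx", "cy" (the principal point, pixels), "dist_coeffs" ([k1, k2, p1, p2, k3] as OpenCV has them; the pictures are not rectified), "world_from_camera" (4x4, takes a point from camera to world coordinates). Camera axes: x right, y up, looking along -z (the intrinsics and any distortion apply to the point x, -y, -z); pixel columns grow to the right and rows downward; lengths in mm; the calibration is good to about 2 mm. A picture is of the moment at which its call begins. There is no depth.
- finish_job(): hands the job in, once; it reports no verdict.
Trained networks look in a picture, given as the dict that the camera call returned (one of the last four; its "shot" number tells which), for a name from the list of things; names that differ only in an ending like _2 or _b are one class to them, and where a whole thing is asked for, a point or a joint stands for the part that bears it (a point fixed in the world has none). Each returns a list of dicts, best first, with "conf" (0 to 1); they miss things now and then, are a little off and sometimes report something else, mostly with a low value. They report only what shows in the picture. A call takes as long as a camera call.
- recognise(picture, name): "bbox" ([centre column, centre row, width, height] in pixels, round what is visible of it).
- silhouettes(picture, name): "pixels" (384x512 bool, what is visible of it) and "bbox" ([centre column, centre row, width, height] in pixels, round what is visible of it).
The state is a dict: "t": time; "joint_positions": joint angles; "joint_velocities": joint speeds; "tau": joint torques, N m; "ee_pos": TCP position; "tcp_rot": TCP orientation; "force": force on the tool from outside, world axes, zero at the start; "wrist_torque": the same for the moment, N m; "grip_width": finger opening in mm.
Only numpy, scipy, OpenCV 4.12 (cv2) and the standard library are available. Lean on these libraries where they do the work, as an engineer would, in place of code of your own. Each camera call takes 0.05 s, during which the arm holds its last target.

TASK

The control box is to be inspected beside the wet test area: first fold the stiff metal splash screen up about its hinge until it stands upright, and leave it standing. Then raise the control box's lid, which falls shut by itself, to 60 degrees from closed and finish while still holding it there; do not let go of it. Leave the rocker switch on the box as it is and do not disturb the loose fittings, wrench and jar on the counter.

Things in the scene. Friction and masses are not known exactly. Their poses are not given: they have to be found in the camera images.
- control_box: Grey painted control box, 180 (x) by 240 (y) by 110 mm high, fixed to the counter. Origin: centre of its underside; x points from the front (near the robot) to the back, z up. Its +y three quarters is an open bay under a hinged lid; the remaining 60 mm wide strip at -y is a fixed flat deck with a small black rocker switch.
- lid (a joint): Angle of the grey lid in rad: 0 closed (level), grows as the front edge rises, 60 degrees = 1.047; it can go to 1.75. Free-moving hinge, so the lid (0.3 to 0.55 kg) falls shut when let go. The lid is 186 mm from hinge to free front edge, 178 mm wide, 6 mm thick.
- lid_hinge (a point): Middle of the lid's hinge line, at the back upper edge of the control box, 110 mm above the counter; does not turn with the lid. Its y axis is the hinge line (level), its x axis points away from the front of the box: the closed lid reaches towards -x.
- lid_bar (a point): Centre of the lid's handle, a round steel bar 10 mm thick, parallel to the hinge, 100 mm clear length between two posts, standing above the lid near its front edge: 155 mm in front of the hinge line and 47 mm above it when closed (bar centre 40 mm above the lid's top face). Turns with the lid; the bar can turn between the fingers.
- screen (a joint): Angle of the splash screen in rad: 0 would be flat on the counter, pi/2 is upright; range 0 to 2.2. No stop at upright. A stiff friction hinge (about 0.35 Nm): the screen stays where it is left. Moving its grip bar takes up to about 5 N.
- screen_hinge (a point): Middle of the screen's hinge line, 14 mm above the counter on a fixed dark steel base plate (190 by 60 by 8 mm). Does not turn with the screen. Its x axis is the hinge line (level); its y axis points to the side to which the screen leans at the start.
- screen_bar (a point): Centre of the screen's grip bar, a round steel rod 10 mm thick along the screen's free edge, parallel to the hinge and 130 mm from it, 150 mm clear length. The splash screen is an aluminium sheet 170 mm wide, 4 mm thick, reaching to 90 mm from the hinge; between the sheet's edge and the bar is an open gap bridged by an arm at each end. Turns with the screen.
- rocker (a joint): Angle in rad of the black rocker switch (34 by 20 mm) on the deck of the control box; 0 as it starts, 0.5 flipped. To be left alone.
- ball_valve: Bystander: brass ball valve with a flat steel lever, lying; about 105 by 38 by 53 mm. Origin: centre of its underside.
- coupling: Bystander: white PVC pipe coupling standing on end, 44 mm across, 55 mm high. Origin: centre of its underside.
- nozzle: Bystander: blue nylon spray nozzle standing on end, 38 mm across, 80 mm high. Origin: centre of its underside.
- flange: Bystander: dark iron pipe flange lying flat, 86 mm across, 30 mm high. Origin: centre of its underside.
- wrench: Bystander: steel wrench lying flat behind the control box, some 170 mm long, 8 mm thick. Origin: centre of its underside.
- jar: Bystander: closed jar, 70 mm across, 90 mm high. Origin: centre of its underside.

How it is judged (in metres and radians):
On the way, in this order (a step that is already met when the one before it is completed fails the run):
1. the splash screen stands upright (within 8 degrees) while the lid is still closed (value of joint screen between 1.43117 and 1.71042 rad and value of joint lid below 0.1 rad), for 0.3 s.
2. the robot holds the lid at 60 degrees (within 7) (value of joint lid between 0.925025 and 1.16937 rad and contact force between any of the fingers, the arm and control_box above 0.5 N), for 0.3 s.
At the end, for the whole second after the job is handed in: The robot is holding the lid, touching it with at least 0.5 N, still, at 60 degrees from closed, within 7 degrees; the splash screen stands upright within 8 degrees (all of step 2 and value of joint screen between 1.43117 and 1.71042 rad and velocity of joint lid between -0.1 and 0.1 rad/s); the arm keeps its last pose, push and grip.
It fails at once if a loose fitting, the wrench or the jar is moved more than 25 mm (distance of any of ball_valve, coupling, nozzle, flange, wrench, jar from where it was at the start of the episode above 0.025 m).
It fails at once if the rocker switch is moved (value of joint rocker above 0.15 rad).
It also fails if it takes over 58 s, if anything falls off the work surface, if the arm or the gripper's body presses on something with over 40 N, if the wrist force passes 120 N, or if a joint passes its speed limit or range.

## Working session

There is one attempt and no reset: what is moved stays moved. The work goes in short steps, Python scripts to look and compute and a tool call to move; the robot and the scene stay as the last step left them, time stands still between calls to the robot, and variables do not carry over. Pictures are saved under pics/ and viewed, and the job is handed in when it is done.

Besides the shell and the picture viewer there is one more tool, called as name(argument=value, ...), one argument or row to a line, values as JSON. arm_command: Moves the arm, as the interface text tells. Its arguments: {"type":"object","properties":{"commands":{"type":"array","items":{"type":"array","items":{"type":"number"}}},"fingers":{"type":"number"},"squeeze":{"type":"number"}},"required":["commands"]}

```bash
mkdir -p pics
cat > h.py <<'E'
import numpy as np, cv2, pickle
from rig import observe, snapshot, finish_job, recognise, silhouettes
def save(s,n):
    cv2.imwrite(f'pics/{n}.png', cv2.resize(cv2.cvtColor(s['image'],cv2.COLOR_RGB2BGR),(800,600),interpolation=cv2.INTER_CUBIC))
    pickle.dump({k:v for k,v in s.items()},open(f'pics/{n}.pkl','wb'))
def KM(s):
    f=192/np.tan(np.radians(s['vertical_fov'])/2)
    return np.array([[f,0,s['cx']],[0,f,s['cy']],[0,0,1.]]),np.array(s['dist_coeffs'],float)
def ray(s,uv):
    K,d=KM(s); p=cv2.undistortPoints(np.array(uv,float).reshape(-1,1,2),K,d).reshape(-1,2)
    c=np.c_[p[:,0],-p[:,1],-np.ones(len(p))]; T=np.array(s['world_from_camera'])
    r=c@T[:3,:3].T; return T[:3,3], r/np.linalg.norm(r,axis=1,keepdims=True)
def atz(s,uv,z):
    o,r=ray(s,uv); return o+r*((z-o[2])/r[:,2])[:,None]
def proj(s,P):
    K,d=KM(s); T=np.array(s['world_from_camera']); c=(np.array(P,float).reshape(-1,3)-T[:3,3])@T[:3,:3]
    c=c*[1,-1,-1]; return cv2.projectPoints(c.reshape(-1,1,3),np.zeros(3),np.zeros(3),K,d)[0].reshape(-1,2)
E
python3 - <<'E'
from h import *
o=observe();print(o)
for n in ['scene','side','wrist']:
    s=snapshot(n);save(s,n+'0');print(n,s['vertical_fov'],s['dist_coeffs'],np.round(s['world_from_camera'],3).tolist())
    for k in ['control_box','lid','lid_bar','screen','screen_bar','rocker','ball_valve','coupling','nozzle','flange','wrench','jar']:
        r=recognise(s,k)
        print(k,[(np.round(x['bbox']).tolist(),round(x['conf'],2)) for x in r[:2]])
E
```

```text
{'t': 0.0, 'joint_positions': array([-3.68965180e-02,  2.64779545e-01,  1.60537066e+00, -7.07234654e-07,
        1.27368819e+00, -3.68738450e-02]), 'joint_velocities': array([-9.74972539e-04,  7.09330448e-05, -1.06534019e-03, -1.29125307e-03,
       -8.50289970e-05,  1.43340253e-03]), 'tau': array([ 6.10465631e-04, -5.15121067e+01, -3.67308676e+01, -4.07824507e-05,
        1.31324201e-02,  1.46811578e-05]), 'ee_pos': array([6.74312482e+02, 2.56558698e-02, 2.46945995e+02]), 'tcp_rot': array([-3.14151054e+00,  2.24423624e-03, -2.23729742e-05]), 'force': array([-0.78351179, -0.51238093, -0.52042834]), 'wrist_torque': array([0.00097433, 0.06023302, 0.03124711]), 'grip_width': 85.03909951708286}
scene 52.363249584030754 [-0.02898621  0.          0.          0.          0.        ] [[-0.559, -0.464, 0.687, 1353.308], [0.829, -0.314, 0.463, 513.653], [0.001, 0.828, 0.561, 743.961], [0.0, 0.0, 0.0, 1.0]]
control_box [([209.0, 194.0, 97.0, 75.0], 0.92)]
lid [([217.0, 180.0, 75.0, 50.0], 0.6)]
lid_bar [([218.0, 177.0, 79.0, 49.0], 0.91), ([203.0, 267.0, 41.0, 45.0], 0.61)]
screen [([352.0, 226
[... 1197 characters left out ...]
, 24.0, 26.0], 0.71)]
wrench [([312.0, 194.0, 28.0, 35.0], 0.61)]
jar [([182.0, 146.0, 16.0, 25.0], 0.74)]
wrist 70.86866242857 [0.0221543 0.        0.        0.        0.       ] [[1.0, -0.001, -0.0, 674.144], [0.001, 0.948, 0.319, 82.529], [0.0, -0.319, 0.948, 374.262], [0.0, 0.0, 0.0, 1.0]]
control_box [([166.0, 291.0, 206.0, 186.0], 0.89)]
lid [([154.0, 310.0, 187.0, 147.0], 0.56)]
lid_bar []
screen [([166.0, 292.0, 212.0, 183.0], 0.2)]
screen_bar []
rocker []
ball_valve [([33.0, 129.0, 64.0, 44.0], 0.76)]
coupling []
nozzle [([311.0, 6.0, 33.0, 13.0], 0.67)]
flange [([61.0, 240.0, 61.0, 51.0], 0.91)]
wrench [([349.0, 186.0, 129.0, 39.0], 0.94)]
jar [([166.0, 292.0, 207.0, 184.0], 0.26)]
```

View pics/scene0.png

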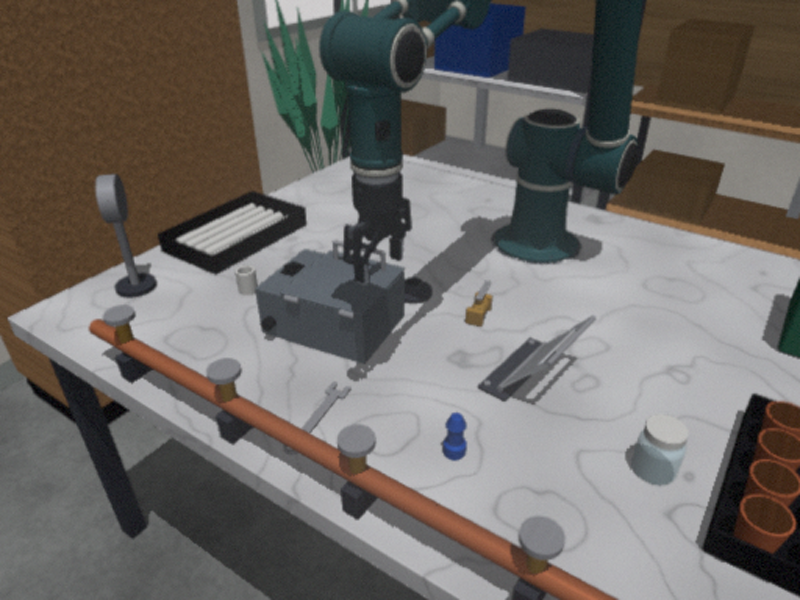

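View pics/side0.png

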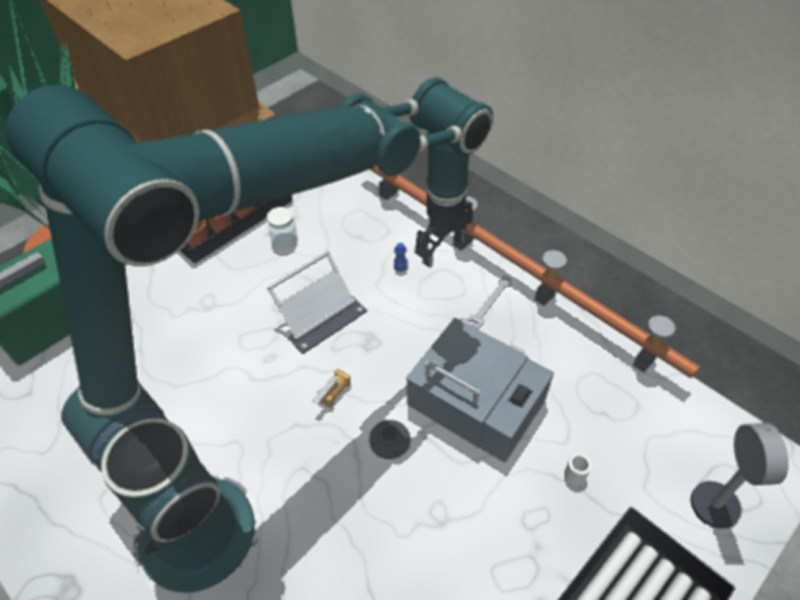

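View pics/wrist0.png

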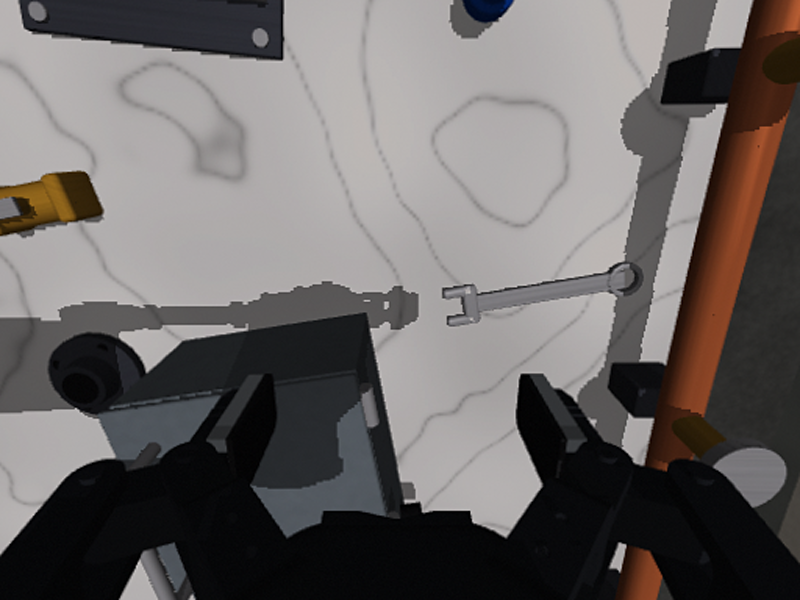

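Run:
```python
import cv2
for n,(x,y) in {'scene0':(300,140),'side0':(130,140)}.items():
    im=cv2.imread(f'pics/{n}.png')
    im=cv2.resize(im,(512,384),interpolation=cv2.INTER_AREA)
    c=im[y:y+110,x:x+140]; cv2.imwrite(f'pics/{n}_scr.png',cv2.resize(c,None,fx=5.5,fy=5.4,interpolation=cv2.INTER_CUBIC))
for n,(x,y) in {'scene0':(150,130),'side0':(240,180)}.items():
    im=cv2.imread(f'pics/{n}.png')
    im=cv2.resize(im,(512,384),interpolation=cv2.INTER_AREA)
    c=im[y:y+110,x:x+140]; cv2.imwrite(f'pics/{n}_box.png',cv2.resize(c,None,fx=5.5,fy=5.4,interpolation=cv2.INTER_CUBIC))
```

```text
(no output)
```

View pics/scene0_scr.png

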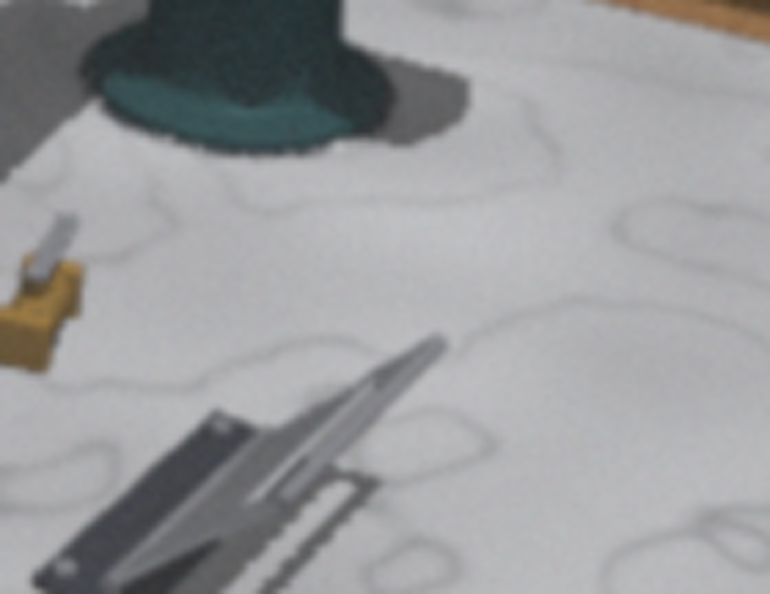

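View pics/side0_scr.png

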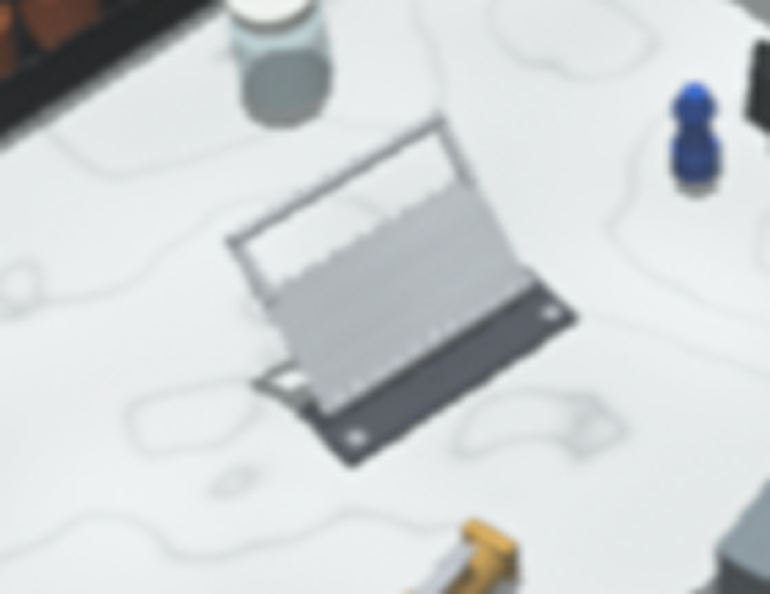

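View pics/side0_box.png

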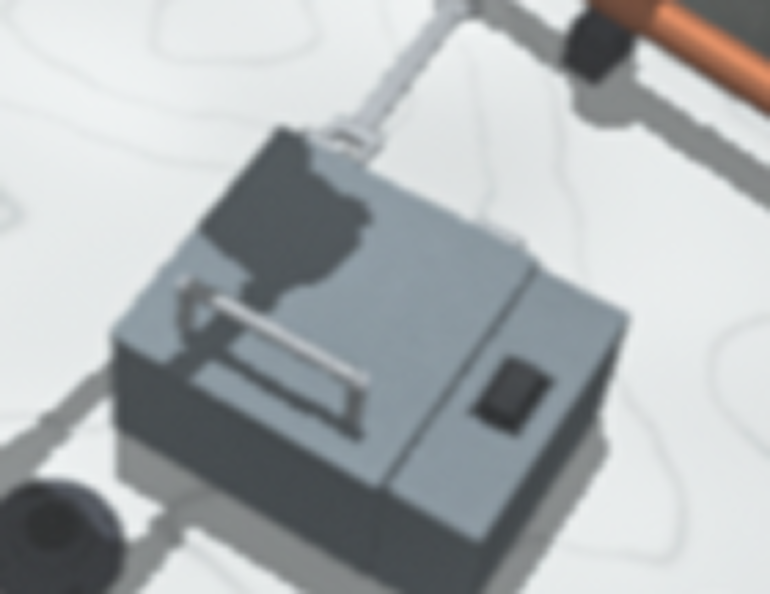

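View pics/scene0_box.png

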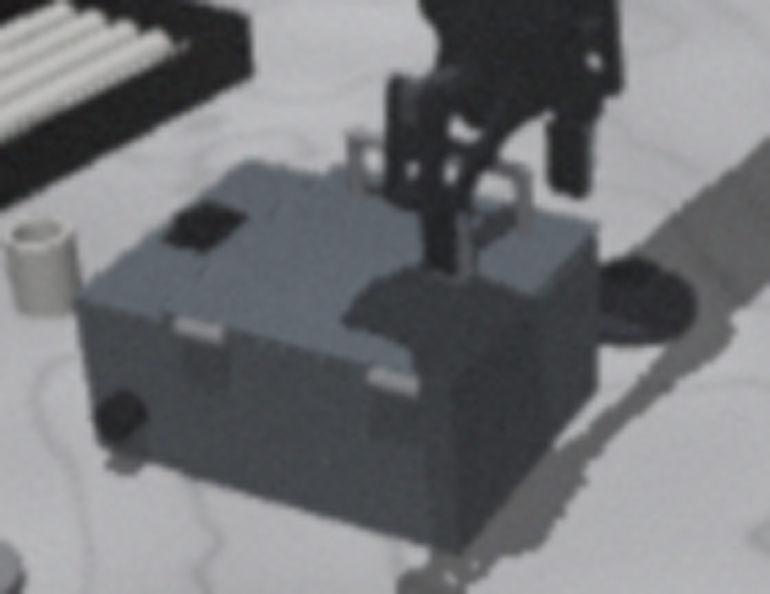

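```bash
cat > fit.py <<'E'
from h import *
from scipy.optimize import least_squares
S=pickle.load(open('pics/side0.pkl','rb'));C=pickle.load(open('pics/scene0.pkl','rb'));W=pickle.load(open('pics/wrist0.pkl','rb'))
def px(x0,y0,l): return [[x0+(a+.5)/5.5-.5,y0+(b+.5)/5.4-.5] for a,b in l]
w8=lambda l:[[a*.64,b*.64] for a,b in l]
def Rz(a): return np.array([[np.cos(a),-np.sin(a),0],[np.sin(a),np.cos(a),0],[0,0,1]])
# box
zt=117; hx=-90
side=px(240,180,[(285,128),(112,335),(630,318),(478,545),(190,287),(362,383)])
sceneb=px(150,130,[(455,553),(80,298),(597,225),(352,135),(525,172)])
wr=w8([(366,314),(100,410)])
def boxres(p,full=False):
    x,y,a,zd=p
    B=lambda q:np.array(q)@Rz(a).T+[x,y,0]
    m1=proj(S,B([(90,120,zt),(-96,119,zt),(90,-120,zd),(-90,-120,zd),(-65,80,157),(-65,-20,157)]))
    m2=proj(C,B([(90,120,0),(90,-120,zd),(-96,119,zt),(-65,-20,157),(-65,80,157)]))
    r=np.r_[m1-side,m2-sceneb]
    return r if full else r.ravel()
f=least_squares(boxres,[650,-100,0,110],loss='soft_l1')
print('box',f.x.round(3));print(boxres(f.x,1).round(1).tolist())
# triangulate bar centers
def tri(a,b):
    (o1,r1),(o2,r2)=a,b
    A=np.c_[r1[0],-r2[0]];t=np.linalg.lstsq(A,o2-o1,rcond=None)[0]
    P=o1+r1[0]*t[0];Q=o2+r2[0]*t[1];return ((P+Q)/2).round(1),np.linalg.norm(P-Q).round(1)
for i,j in[(4,4),(5,3)]: print('barend',tri(ray(S,side[i]),ray(C,sceneb[j])))
# screen
ss=px(130,140,[(232,242),(440,118),(350,465),(578,318),(270,300),(470,182)])
sc=px(300,140,[(440,342),(215,412),(38,580)])
print('bar near end',tri(ray(S,ss[0]),ray(C,sc[0])))
print('plate', atz(S,ss[2:4],8).round(1).tolist(), atz(C,sc[1:3],8).round(1).tolist())
print('wrist plate',atz(W,w8([(20,22),(280,58),(37,10),(260,37)]),8).round(1).tolist())
print('objs')
for k,bb,z in [('valve',(212,249),25),('flange',(249,282),15),('jar',(182,146),45),('coupling',(371,301),27)]: print(k,atz(S,[bb],z).round(0).tolist())
print('wrench',atz(W,w8([(450,300),(630,280)]),8).round(0).tolist(),'nozz',atz(C,[(291,290)],5).round(0).tolist(),'flange',atz(W,w8([(96,372)]),20).round(0))
E
python3 fit.py
```

```text
box [ 5.78454e+02 -1.99151e+02  1.62000e-01  1.04730e+02]
[[-1.0, -1.3], [-1.0, -0.5], [0.5, 0.1], [0.3, 0.7], [1.0, 0.4], [-2.1, -1.3], [0.0, 0.2], [-2.3, -0.1], [0.1, -1.4], [1.1, -0.3], [-2.4, -0.8]]
barend (array([ 500. , -124.9,  155.2]), np.float64(4.1))
barend (array([ 518.6, -235. ,  154.8]), np.float64(2.7))
bar near end (array([422.1, 286. , 113.5]), np.float64(4.0))
plate [[399.3, 162.1, 8.0], [584.5, 144.3, 8.0]] [[404.8, 167.4, 8.0], [590.5, 153.8, 8.0]]
wrist plate [[396.4, 169.1, 8.0], [585.3, 148.2, 8.0], [410.8, 176.9, 8.0], [571.5, 162.0, 8.0]]
objs
valve [[375.0, 35.0, 25.0]]
flange [[379.0, -135.0, 15.0]]
jar [[604.0, 464.0, 45.0]]
coupling [[588.0, -452.0, 27.0]]
wrench [[724.0, -49.0, 8.0], [886.0, -30.0, 8.0]] nozz [[751.0, 198.0, 5.0]] flange [[ 394. -116.   20.]]
```

arm_command(
  commands=[
    [-17,27.8,5,0,0,84.5],
    [-17,27.8,5,0,0,84.5],
    [-17,27.8,5,0,0,84.5],
    [-17,27.8,5,0,0,84.5],
    [-17,27.8,5,0,0,84.5],
    [-17,27.8,5,0,0,84.5],
    [-17,27.8,5,0,0,84.5],
    [-17,27.8,5,0,0,84.5],
    [-17,27.8,5,0,0,84.5],
    [-17,27.8,5,0,0,84.5],
    [-17,27.8,5,0,0,84.5],
    [-17,27.8,5,0,0,84.5],
    [-17,27.8,5,0,0,84.5],
  ],
  fingers=-1,
)

```text
t: 3.25
ee_pos: [505.1, 277.9, 298.3]
tcp_rot: [-3.142, -0.0, 1.472]
force: [-0.2, 1.3, -0.0]
grip_width: 85.5
```

Run:
```python
from h import *
o=observe();print(o['t'],o['ee_pos'],o['tcp_rot'],o['joint_positions'])
for n in ['wrist','scene']:
    s=snapshot(n);save(s,n+'1')
    for k in ['screen_bar','screen']:
        for i,m in enumerate(silhouettes(s,k)[:1]): print(n,k,m['conf'],m['bbox']);
```

```text
3.25 [505.05052868 277.8909739  298.27291289] [-3.14157218e+00 -4.22349445e-06  1.47249353e+00] [ 4.59798417e-01  5.05033413e-02  1.75706883e+00  1.48399973e-05
  1.33403561e+00 -1.01269860e+00]
wrist screen_bar 0.9 [229.0, 162.3, 61.4, 144.2]
wrist screen 0.67 [227.6, 161.6, 67.9, 143.3]
scene screen_bar 0.75 [351.4, 225.1, 57.1, 47.2]
scene screen 0.71 [352.0, 225.6, 56.7, 40.9]
```

View pics/wrist1.png

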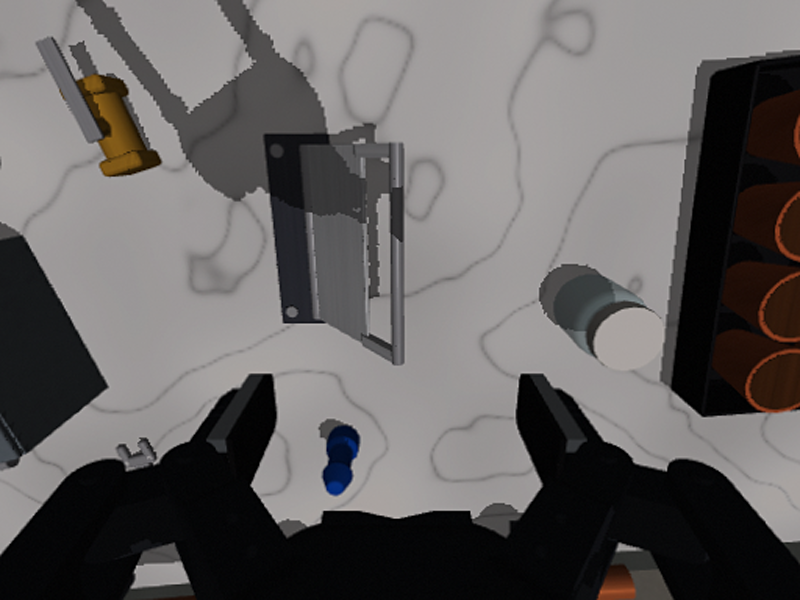

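View pics/scene1.png

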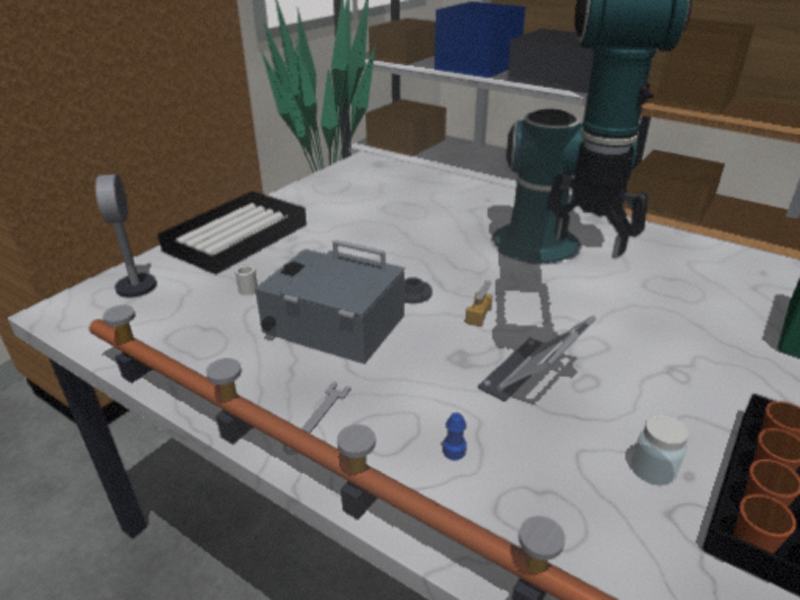

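```bash
cat > fit2.py <<'E'
from fit import *
W1=pickle.load(open('pics/wrist1.pkl','rb'))
wb=w8([(398,143),(398,364)]); wp=w8([(265,135),(284,322)])
obs=np.r_[wb,wp,ss[:4],sc]
def res(p,full=False):
    x,y,a,th,L,off=p
    B=lambda q:np.array(q)@Rz(a).T+[x,y,0]
    by,bz=130*np.cos(th),14+130*np.sin(th)
    bar=[(-L/2,by,bz),(L/2,by,bz)]; pl=[(-95,off,8),(95,off,8)]
    m=np.r_[proj(W1,B(bar)),proj(W1,B(pl)),proj(S,B(bar)),proj(S,B(pl)),proj(C,B(bar[:1])),proj(C,B(pl))]
    r=m-obs; r[:4]*=1
    return r if full else r.ravel()
f=least_squares(res,[495,188,-.095,.87,160,-30],loss='soft_l1')
print('screen',f.x.round(3), np.degrees(f.x[3])); print(res(f.x,1).round(1).tolist())
x,y,a,th,L,off=f.x
for t in np.radians([np.degrees(th),60,70,80,90]): print(np.degrees(t).round(0),(np.array([0,130*np.cos(t),14+130*np.sin(t)])@Rz(a).T+[x,y,0]).round(1))
print('wristonly mid bar dir', atz(W1,wb,th and 14+130*np.sin(th)).round(1).tolist())
E
python3 fit2.py | tail -12
```

```text
jar [[604.0, 464.0, 45.0]]
coupling [[588.0, -452.0, 27.0]]
wrench [[724.0, -49.0, 8.0], [886.0, -30.0, 8.0]] nozz [[751.0, 198.0, 5.0]] flange [[ 394. -116.   20.]]
screen [ 4.96601e+02  1.95751e+02 -9.20000e-02  8.63000e-01  1.71660e+02
 -3.72160e+01] 49.42478431918015
[[-0.5, 0.2], [0.2, -0.3], [-0.2, -0.2], [-0.2, 1.8], [-1.6, 0.1], [0.4, -0.7], [-1.1, -0.7], [-0.4, -1.3], [0.3, 0.1], [0.8, -1.0], [-0.7, -1.0]]
49.0 [504.3 280.  112.7]
60.0 [502.6 260.5 126.6]
70.0 [500.7 240.  136.2]
80.0 [498.7 218.2 142. ]
90.0 [496.6 195.8 144. ]
wristonly mid bar dir [[418.7, 288.3, 112.7], [590.2, 271.8, 112.7]]
```

arm_command(
  commands=[
    [0,0.2,-5,0,0,0.3],
    [0,0.2,-10,0,0,0.3],
    [0,0.2,-14,0,0,0.3],
    [0,0.2,-17,0,0,0.3],
    [0,0.2,-18.8,0,0,0.3],
    [0,0.2,-18.8,0,0,0.3],
    [0,0.2,-18.8,0,0,0.3],
  ],
)

```text
t: 4.25
ee_pos: [505.2, 280.1, 110.5]
tcp_rot: [-3.141, 0.0, 1.48]
force: [0.6, 0.2, 0.3]
grip_width: 85.5
```

arm_command(
  commands=[
    [0,0,0,0,0,0],
    [0,0,0,0,0,0],
    [0,0,0,0,0,0],
    [0,0,0,0,0,0],
    [0,0,0,0,0,0],
    [0,0,0,0,0,0],
    [0,0,0,0,0,0],
    [0,0,0,0,0,0],
    [0,0,0,0,0,0],
    [0,0,0,0,0,0],
  ],
  fingers=1,
  squeeze=25,
)

```text
t: 5.25
ee_pos: [505.1, 279.9, 110.3]
tcp_rot: [3.142, 0.0, 1.48]
force: [0.6, -1.8, 0.4]
grip_width: 9.0
```

Run:
```python
from h import *
o=observe();print(o['t'],o['ee_pos'],o['tcp_rot'],o['force'],o['grip_width'])
for n in ['wrist']:
    s=snapshot(n);save(s,n+'2')
```

```text
5.25 [505.05609205 279.87517769 110.27312292] [3.14154045e+00 1.86030345e-04 1.48001463e+00] [ 0.64891565 -1.77142951  0.44310259] 8.982417791501115
```

View pics/wrist2.png

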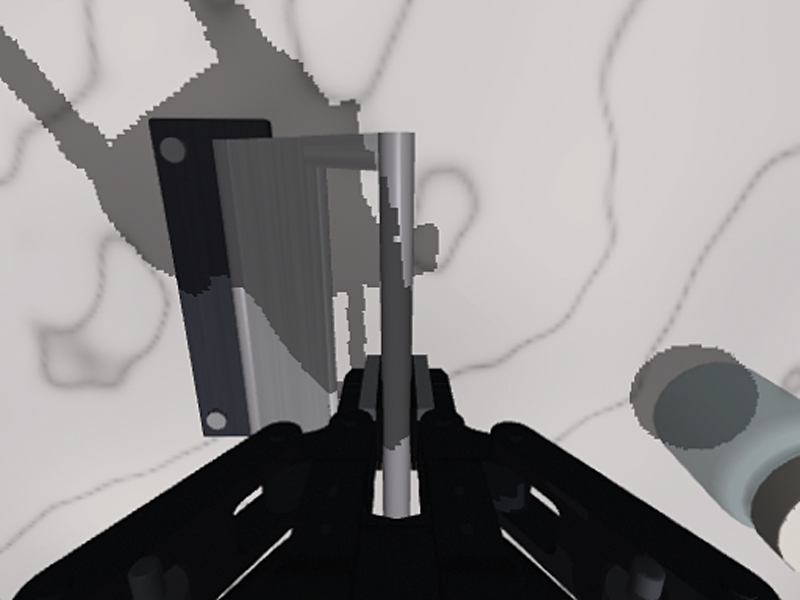

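arm_command(
  commands=[
    [-0.04,-0.41,0.33,0,0,0],
    [-0.08,-0.82,0.65,0,0,0],
    [-0.12,-1.28,0.97,0,0,0],
    [-0.16,-1.75,1.27,0,0,0],
    [-0.2,-2.25,1.55,0,0,0],
    [-0.25,-2.75,1.81,0,0,0],
    [-0.3,-3.26,2.05,0,0,0],
    [-0.35,-3.78,2.27,0,0,0],
    [-0.4,-4.32,2.46,0,0,0],
    [-0.45,-4.86,2.63,0,0,0],
    [-0.53,-5.74,2.85,0,0,0],
    [-0.61,-6.62,3.0,0,0,0],
    [-0.67,-7.3,3.08,0,0,0],
    [-0.74,-7.98,3.12,0,0,0],
    [-0.78,-8.43,3.13,0,0,0],
    [-0.78,-8.43,3.13,0,0,0],
    [-0.78,-8.43,3.13,0,0,0],
  ],
)

```text
t: 7.0
ee_pos: [497.5, 194.9, 142.9]
tcp_rot: [3.141, 0.001, 1.48]
force: [-2.1, 0.5, 7.6]
grip_width: 8.9
```

Run:
```python
from h import *
o=observe();print(o['t'],o['ee_pos'],o['tcp_rot'],o['force'],o['grip_width'])
for n in ['wrist','side','scene']:
    s=snapshot(n);save(s,n+'3')
```

```text
7.0 [497.47837349 194.93751182 142.88097326] [3.14081774e+00 7.43593651e-04 1.47993059e+00] [-2.14508763  0.5467731   7.63627892] 8.900960390175698
```

View pics/wrist3.png

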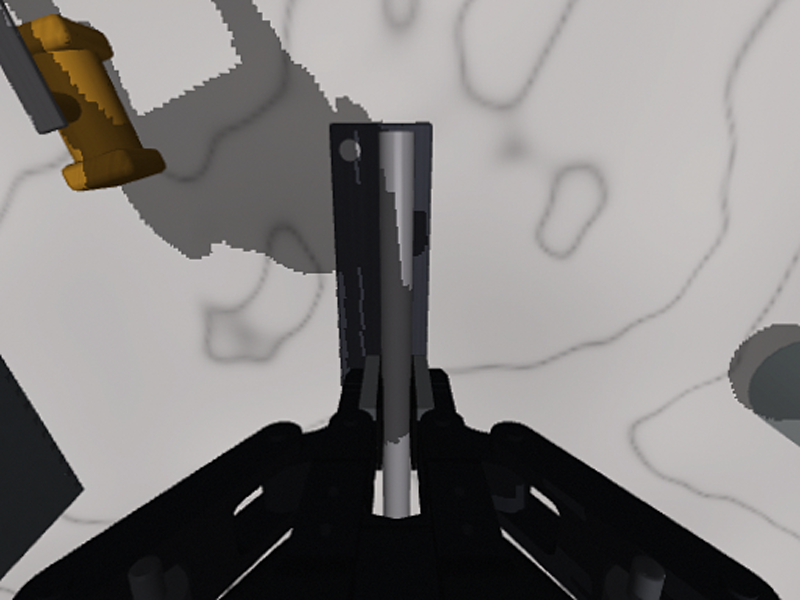

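View pics/scene3.png

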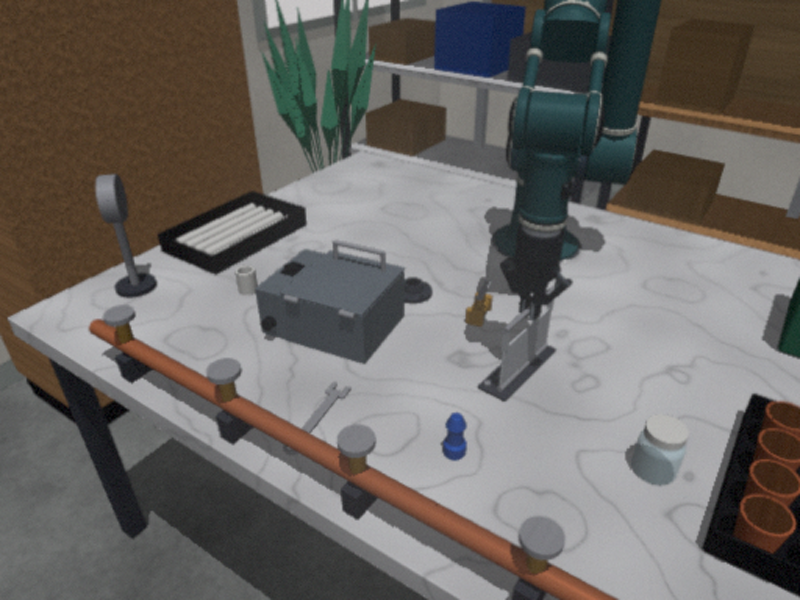

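arm_command(
  commands=[
    [0,0,0,0,0,0],
    [0,0,0,0,0,0],
    [0,0,0,0,0,0],
    [0,0,0,0,0,0],
    [0,0,0,0,0,0],
    [0,0,0,0,0,0],
    [0,0,0,0,0,0],
    [0,0,0,0,0,0],
    [0,0,1,0,0,0],
    [0,0,3,0,0,0],
    [0,0,6,0,0,0],
    [0,0,10,0,0,0],
    [0,0,14,0,0,0],
    [0,0,15,0,0,0],
    [0,0,15,0,0,0],
  ],
  fingers=-1,
)

```text
t: 8.65
ee_pos: [498.7, 196.2, 295.1]
tcp_rot: [3.136, -0.003, 1.48]
force: [-0.5, 0.7, 0.4]
grip_width: 85.2
```

Run:
```python
from h import *
o=observe();print(o['t'],o['ee_pos'],o['tcp_rot'],o['force'],o['grip_width'])
for n in ['wrist','side','scene']:
    s=snapshot(n);save(s,n+'4')
    if n!='wrist':
        x,y=(290,140) if n=='scene' else (140,130)
        c=cv2.cvtColor(s['image'],cv2.COLOR_RGB2BGR)[y:y+110,x:x+140]
        cv2.imwrite(f'pics/{n}4c.png',cv2.resize(c,None,fx=5.5,fy=5.4,interpolation=cv2.INTER_CUBIC))
```

```text
8.65 [498.67628058 196.213593   295.14081392] [ 3.13588905e+00 -2.51807919e-03  1.48010842e+00] [-0.50818233  0.72373868  0.35342125] 85.22955818339085
```

View pics/wrist4.png

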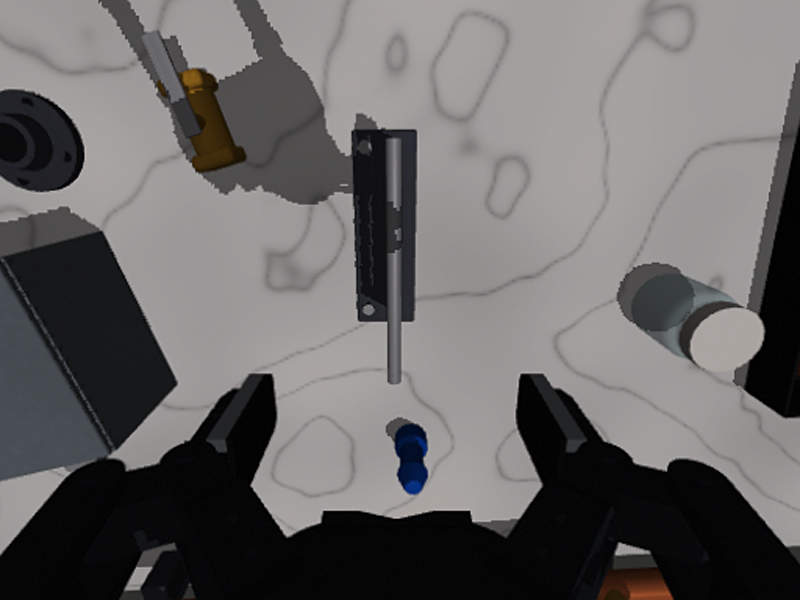

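View pics/scene4c.png

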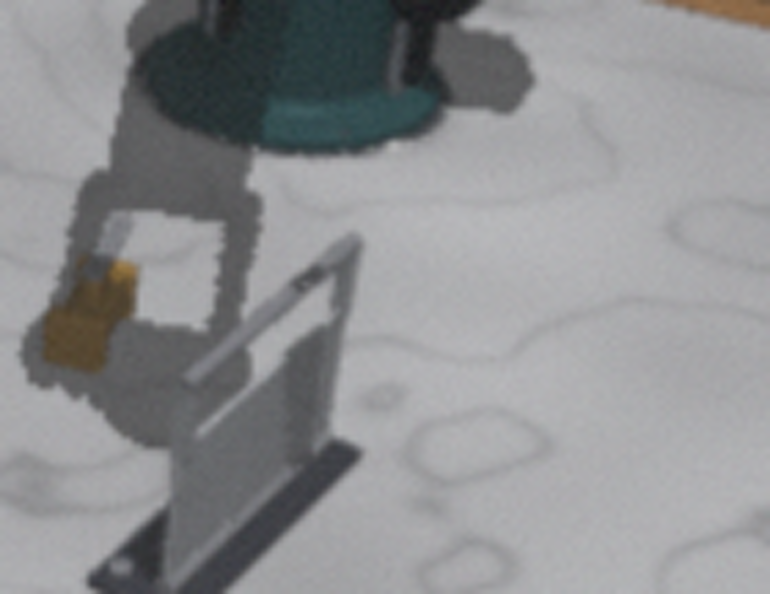

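View pics/side4c.png

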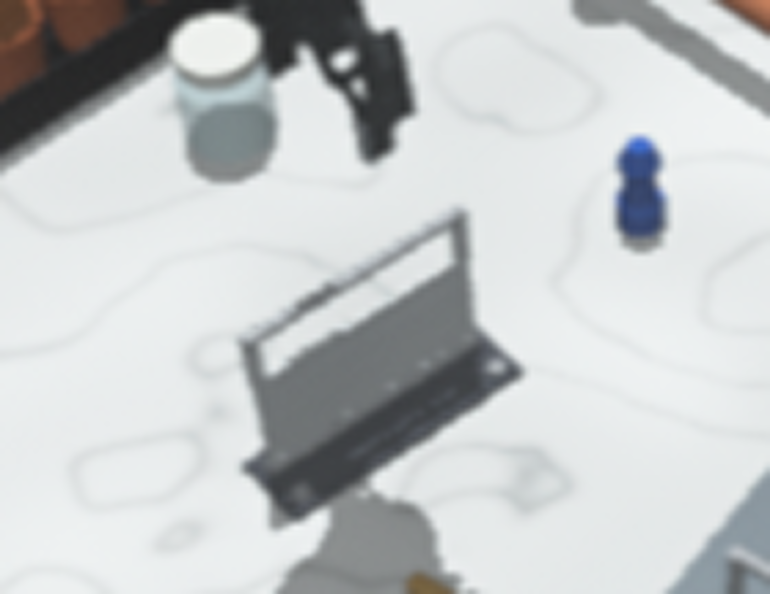

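```bash
cat > fit3.py <<'E'
from fit2 import *
C4,S4,W4=[pickle.load(open(f'pics/{n}4.pkl','rb')) for n in('scene','side','wrist')]
o4=np.r_[w8([(394,138),(394,384)]),w8([(352,130),(358,320)]),px(290,140,[(353,240),(190,378)]),px(140,130,[(247,343),(463,215)])]
def res4(p):
    x,y,a,th,L,off,t2=p
    B=lambda q:np.array(q)@Rz(a).T+[x,y,0]
    by,bz=130*np.cos(t2),14+130*np.sin(t2)
    bar=[(-L/2,by,bz),(L/2,by,bz)];pl=[(-95,off,8),(95,off,8)]
    m=np.r_[proj(W4,B(bar)),proj(W4,B(pl)),proj(C4,B(bar)),proj(S4,B(bar))]
    return np.r_[res(p[:6]),(m-o4).ravel()]
f=least_squares(res4,[495,195,-.095,.87,165,-35,1.57],loss='soft_l1')
print('SCREEN',f.x.round(3),np.degrees(f.x[[3,6]]));print(res4(f.x).reshape(-1,2)[-8:].round(1).tolist())
E
python3 fit3.py | tail -2
```

```text
-3.78690e+01  1.57200e+00] [49.54950253 90.0574912 ]
[[-0.1, 0.5], [-0.2, -0.8], [0.4, 0.2], [0.2, 1.5], [0.9, -0.5], [-1.0, 1.0], [-1.9, 0.2], [-0.2, -1.3]]
```

arm_command(
  commands=[
    [1,-37.6,1,0,0,-75.3],
    [1,-37.6,1,0,0,-75.3],
    [1,-37.6,1,0,0,-75.3],
    [1,-37.6,1,0,0,-75.3],
    [1,-37.6,1,0,0,-75.3],
    [1,-37.6,1,0,0,-75.3],
    [1,-37.6,1,0,0,-75.3],
    [1,-37.6,1,0,0,-75.3],
    [1,-37.6,1,0,0,-75.3],
    [1,-37.6,1,0,0,-75.3],
    [1,-37.6,1,0,0,-75.3],
    [1,-37.6,1,0,0,-75.3],
    [1,-37.6,1,0,0,-75.3],
  ],
)

```text
t: 10.1
ee_pos: [507.1, -179.5, 301.2]
tcp_rot: [-3.141, 0.001, 0.168]
force: [0.8, -0.5, 0.3]
grip_width: 85.1
```

Run:
```python
from h import *
o=observe();print(o['t'],o['ee_pos'],o['tcp_rot'],o['joint_positions'],o['grip_width'])
for n in ['wrist','scene','side']:
    s=snapshot(n);save(s,n+'5')
    if n!='wrist':
        x,y=(150,130) if n=='scene' else (240,180)
        c=cv2.cvtColor(s['image'],cv2.COLOR_RGB2BGR)[y:y+110,x:x+140]
        cv2.imwrite(f'pics/{n}5c.png',cv2.resize(c,None,fx=5.5,fy=5.4,interpolation=cv2.INTER_CUBIC))
```

```text
10.1 [ 507.09281775 -179.46903188  301.18618826] [-3.14119106e+00  5.60406200e-04  1.68226349e-01] [-3.86495392e-01 -2.55806874e-02  1.82874146e+00  4.74763484e-05
  1.33911978e+00 -5.54732545e-01] 85.09082734406495
```

View pics/wrist5.png

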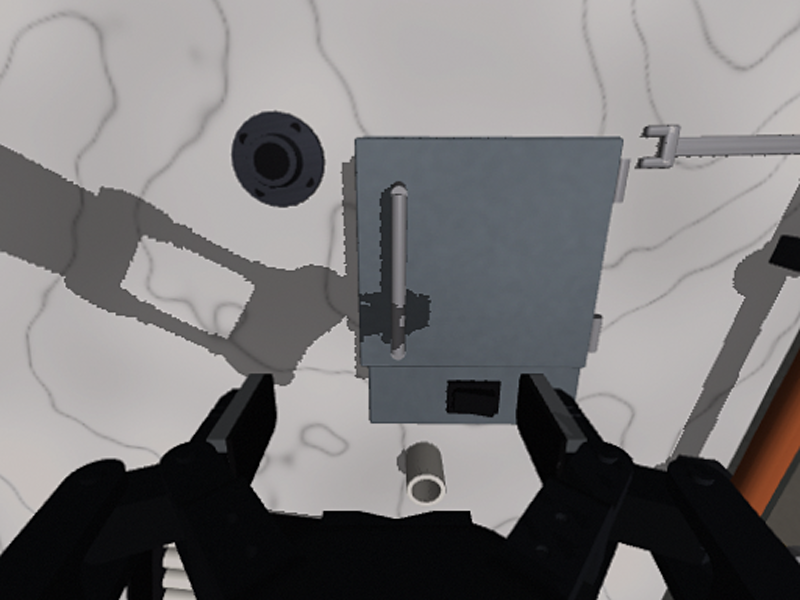

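View pics/scene5c.png

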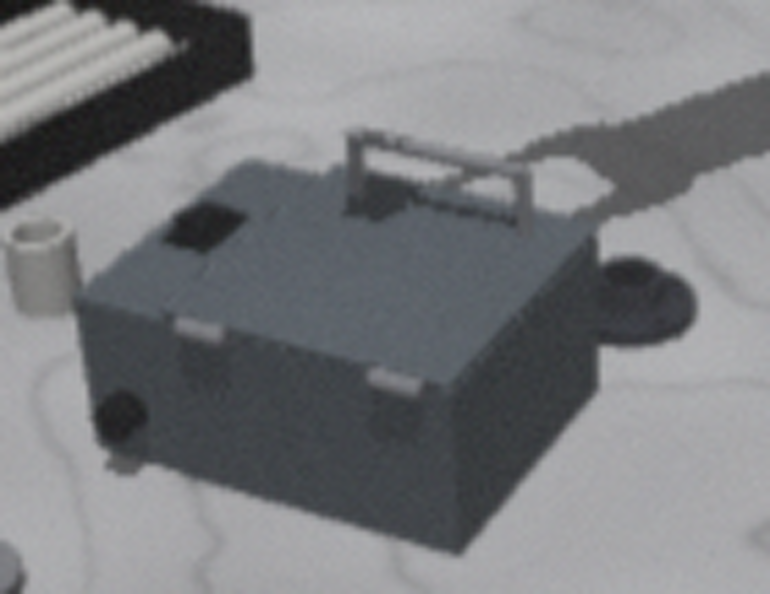

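Run:
```python
from h import *
W=pickle.load(open('pics/wrist5.pkl','rb'))
q=lambda l,z:atz(W,np.array(l)*.64,z).round(1)
b=q([(400,187),(398,356)],157);print(b,b.mean(0),np.degrees(np.arctan2(b[1,0]-b[0,0],b[0,1]-b[1,1])))
l=q([(356,138),(622,138),(586,366),(360,366)],117);print(l)
print(np.linalg.norm(l[1]-l[0]),np.linalg.norm(l[2]-l[3]))
print('hinge mid',(l[1]+l[2])/2)
s=snapshot('side')
for p,n in [(snapshot('wrist'),'w')]:
    for k in ['lid_bar','lid']: print(k,[(x['conf'],x['bbox']) for x in silhouettes(p,k)[:1]])
```

```text
[[ 498.8 -119.6  157. ]
 [ 517.4 -235.3  157. ]] [ 508.1  -177.45  157.  ] 9.132762576498614
[[ 464.1  -95.5  117. ]
 [ 644.2  -65.4  117. ]
 [ 674.7 -238.4  117. ]
 [ 491.8 -269.9  117. ]]
182.59797370179115 185.59272615056875
hinge mid [ 659.45 -151.9   117.  ]
lid_bar [(0.59, [311.6, 159.8, 176.7, 148.6])]
lid [(0.67, [311.4, 160.7, 171.7, 150.5])]
```

arm_command(
  commands=[
    [0.1,0.1,-5,0,0,0],
    [0.1,0.1,-9,0,0,0],
    [0.1,0.1,-12,0,0,0],
    [0.1,0.1,-14,0,0,0],
    [0.1,0.1,-14.8,0,0,0],
    [0.1,0.1,-14.8,0,0,0],
    [0.1,0.1,-14.8,0,0,0],
  ],
)

```text
t: 11.15
ee_pos: [509.1, -179.7, 154.8]
tcp_rot: [3.141, -0.002, 0.166]
force: [0.1, 0.2, 0.2]
grip_width: 85.4
```

arm_command(
  commands=[
    [0,0,0,0,0,0],
    [0,0,0,0,0,0],
    [0,0,0,0,0,0],
    [0,0,0,0,0,0],
    [0,0,0,0,0,0],
    [0,0,0,0,0,0],
    [0,0,0,0,0,0],
    [0,0,0,0,0,0],
    [0,0,0,0,0,0],
    [0,0,0,0,0,0],
  ],
  fingers=1,
  squeeze=30,
)

```text
t: 12.15
ee_pos: [508.3, -179.3, 153.8]
tcp_rot: [3.142, -0.0, 0.166]
force: [-0.4, 0.7, 2.6]
grip_width: 8.8
```

Run:
```python
from h import *
o=observe();print(o['t'],o['ee_pos'],o['tcp_rot'],o['force'],o['grip_width'])
s=snapshot('wrist');save(s,'wrist6')
a=np.radians(9.4);u=np.array([np.cos(a),np.sin(a)])
f=lambda t:np.array([155*np.cos(t)+0-47*np.sin(t),155*np.sin(t)+47*np.cos(t)])
for d in [3,6,10,14,18,22,26,30,34,38,42,46,50,54,57,59,60]:
    v=f(np.radians(d)); h=155-v[0]; dz=v[1]-47
    print(d,(np.r_[u*h,dz]/10).round(2).tolist())
```

```text
12.15 [ 508.30582332 -179.31785497  153.78817981] [ 3.14152491e+00 -1.97406146e-04  1.65802984e-01] [-0.43150766  0.67723817  2.55802353] 8.81055314728558
3 [0.26, 0.04, 0.8]
6 [0.57, 0.09, 1.59]
10 [1.04, 0.17, 2.62]
14 [1.58, 0.26, 3.61]
18 [2.18, 0.36, 4.56]
22 [2.85, 0.47, 5.46]
26 [3.58, 0.59, 6.32]
30 [4.37, 0.72, 7.12]
34 [5.21, 0.86, 7.86]
38 [6.1, 1.01, 8.55]
42 [7.03, 1.16, 9.16]
46 [8.0, 1.33, 9.71]
50 [9.01, 1.49, 10.19]
54 [10.05, 1.66, 10.6]
57 [10.85, 1.8, 10.86]
59 [11.39, 1.89, 11.01]
60 [11.66, 1.93, 11.07]
```

View pics/wrist6.png

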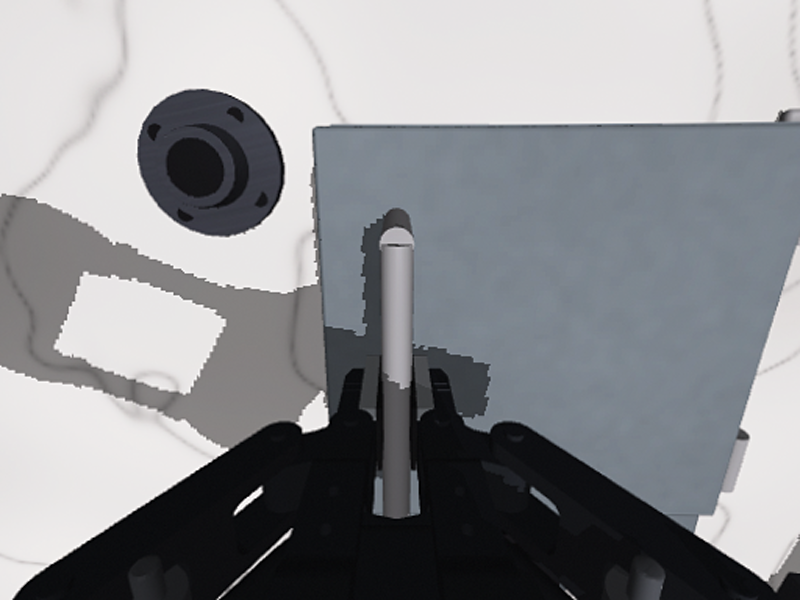

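arm_command(
  commands=[
    [0.25,0.04,0.8,-0.2,1.0,0],
    [0.56,0.09,1.59,-0.3,2.0,0],
    [1.02,0.17,2.62,-0.5,3.3,0],
    [1.56,0.26,3.61,-0.8,4.6,0],
    [2.15,0.36,4.56,-1.0,5.9,0],
    [2.82,0.47,5.46,-1.2,7.2,0],
    [3.55,0.59,6.32,-1.4,8.5,0],
    [4.33,0.71,7.12,-1.7,9.9,0],
    [5.16,0.85,7.86,-1.9,11.2,0],
    [6.05,1.0,8.55,-2.1,12.5,0],
  ],
)

```text
t: 13.2
ee_pos: [566.3, -169.7, 239.1]
tcp_rot: [-3.141, 0.229, 0.165]
force: [-7.2, -0.3, 4.7]
grip_width: 8.9
```

Run:
```python
from h import *
o=observe();print(o['t'],o['ee_pos'],o['tcp_rot'],o['force'],o['grip_width'])
s=snapshot('side');save(s,'side7')
```

```text
13.2 [ 566.29412907 -169.74421197  239.11215977] [-3.14114332  0.2289883   0.1654932 ] [-7.17677957 -0.3291089   4.65153711] 8.9053548312839
```

View pics/side7.png

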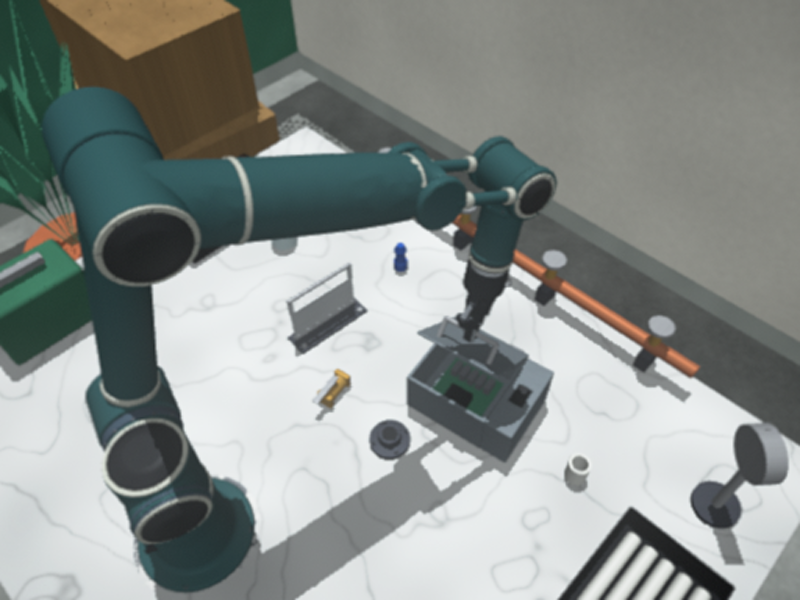

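arm_command(
  commands=[
    [0.45,0.07,0.31,-0.1,0.6,0],
    [0.91,0.15,0.61,-0.2,1.3,0],
    [1.4,0.23,0.89,-0.3,2.0,0],
    [1.88,0.31,1.16,-0.4,2.6,0],
    [2.38,0.39,1.41,-0.6,3.3,0],
    [2.88,0.48,1.64,-0.7,3.9,0],
    [3.4,0.56,1.85,-0.8,4.6,0],
    [3.92,0.65,2.05,-0.9,5.2,0],
    [4.45,0.73,2.22,-1.0,5.9,0],
    [4.98,0.82,2.38,-1.1,6.6,0],
    [5.25,0.87,2.45,-1.2,6.9,0],
    [5.5,0.91,2.52,-1.2,7.2,0],
    [5.5,0.91,2.52,-1.2,7.2,0],
    [5.5,0.91,2.52,-1.2,7.2,0],
  ],
)

```text
t: 14.65
ee_pos: [622.7, -160.5, 266.7]
tcp_rot: [3.141, 0.351, 0.165]
force: [-4.8, 1.2, 10.7]
grip_width: 8.7
```

Run:
```python
from h import *
o=observe();print(o['t'],o['ee_pos'],o['tcp_rot'],o['force'],o['wrist_torque'],o['grip_width'])
from scipy.spatial.transform import Rotation as R
d=R.from_euler('xyz',o['tcp_rot']).as_matrix()[:,2]
for k in (2,3,4):
  bar=o['ee_pos']-k*d; hm=np.array([660.5,-152.5,110]); a=np.radians(9.5)
  v=bar-hm; h=-(v[0]*np.cos(a)+v[1]*np.sin(a)); print(k,bar,np.degrees(np.arctan2(v[2],h))-np.degrees(np.arctan2(47,155)),np.hypot(h,v[2]))
for n in ['side','scene','wrist']:
    s=snapshot(n);save(s,n+'8')
    if n!='wrist':
        x,y=(150,110) if n=='scene' else (240,150)
        c=cv2.cvtColor(s['image'],cv2.COLOR_RGB2BGR)[y:y+110,x:x+140]
        cv2.imwrite(f'pics/{n}8c.png',cv2.resize(c,None,fx=5.5,fy=5.4,interpolation=cv2.INTER_CUBIC))
```

```text
14.65 [ 622.73446007 -160.48647227  266.65367036] [3.14084094 0.35088814 0.16518052] [-4.8042209   1.23527617 10.74073646] [-0.0035254   1.23424897 -0.13040347] 8.738552412645403
2 [ 623.41231932 -160.37194938  268.53180543] 59.69349237205762 162.99416654149869
3 [ 623.75124894 -160.31468793  269.47087297] 59.886736828335586 163.8285765301965
4 [ 624.09017856 -160.25742649  270.4099405 ] 60.078020647996254 164.66483124421922
```

View pics/side8c.png

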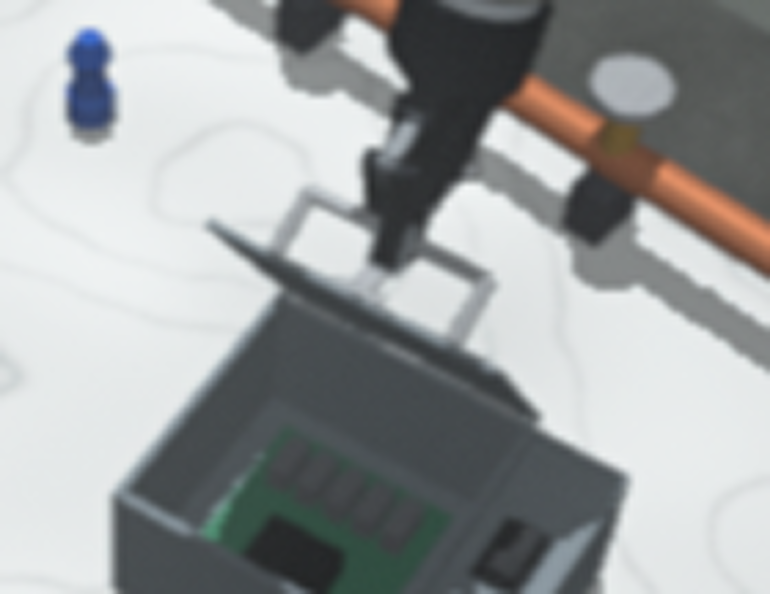

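View pics/scene8c.png

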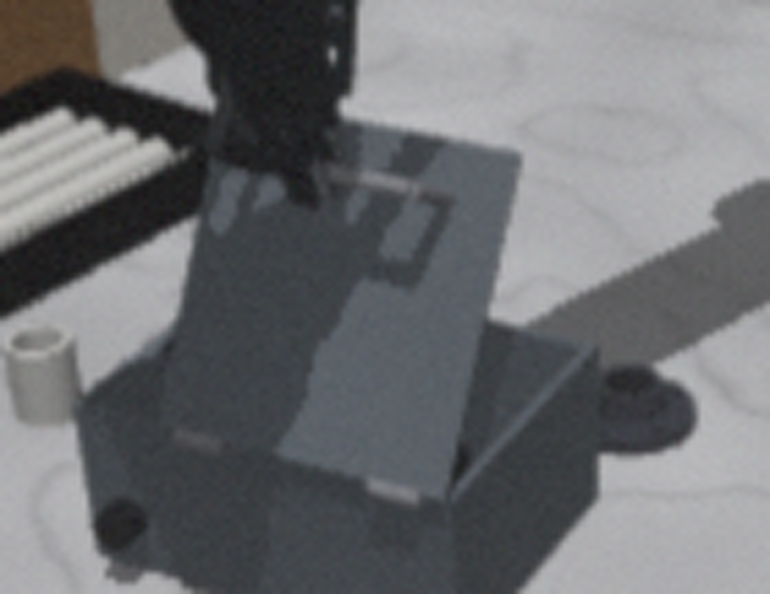

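View pics/wrist8.png

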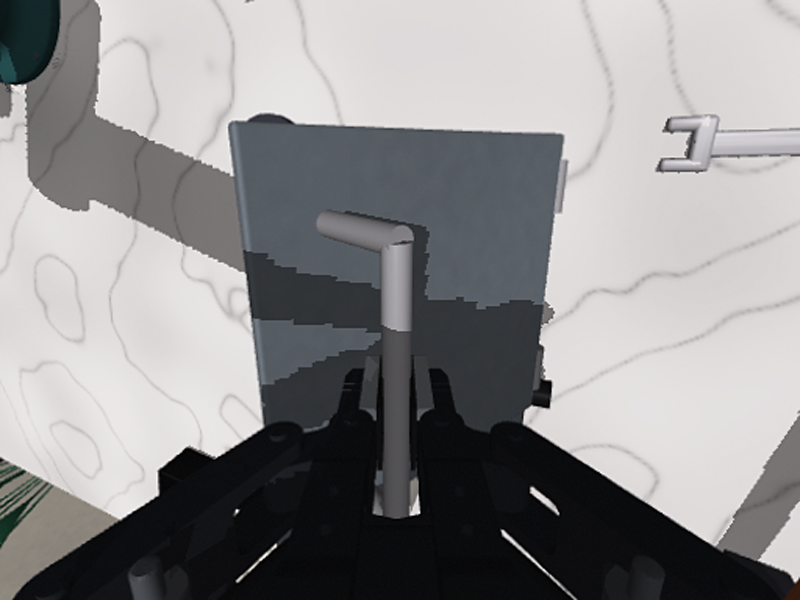

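```bash
python3 - <<'E' | tail -3
from fit import *
S8=pickle.load(open('pics/side8.pkl','rb'));C8=pickle.load(open('pics/scene8.pkl','rb'));W8=pickle.load(open('pics/wrist8.pkl','rb'))
P,e=tri(ray(S8,px(240,150,[(208,222)])),ray(C8,px(150,110,[(522,155)])))
P2,e2=tri(ray(W8,[(231*.64,122*.64)]),ray(C8,px(150,110,[(522,155)])))
P3,e3=tri(ray(W8,[(231*.64,122*.64)]),ray(S8,px(240,150,[(208,222)])))
a=np.radians(9.5)
for p,ee in((P,e),(P2,e2),(P3,e3)):
  v=p-np.array([660.5,-152.5,110]);h=-(v[0]*np.cos(a)+v[1]*np.sin(a));print(p,ee,np.degrees(np.arctan2(v[2],h))-1,np.hypot(h,v[2]))
E
python3 - <<'E'
import sys; sys.path.insert(0,'.')
from h import *
import os; os.chdir('.')
o=observe();print(o['t'],o['ee_pos'],o['force'],o['grip_width'],np.abs(o['joint_velocities']).max())
E
```

```text
[558.9 -80.6 269.3] 3.6 59.989473769516415 182.15485604570512
[554.2 -80.8 268.2] 2.0 58.54806582230672 183.51505072661715
[557.7 -81.7 272.3] 3.7 60.07014408235073 185.44066229144136
14.8 [ 622.61936983 -160.48891186  266.60914247] [-4.71473833  0.59705122 10.24209133] 8.605703301161306 0.0026082259120728955
```

arm_command(
  commands=[
    [0,0,0,0,0,0],
    [0,0,0,0,0,0],
    [0,0,0,0,0,0],
    [0,0,0,0,0,0],
    [0,0,0,0,0,0],
    [0,0,0,0,0,0],
  ],
)

```text
t: 15.4
ee_pos: [622.6, -160.5, 266.6]
tcp_rot: [3.141, 0.351, 0.165]
force: [-4.8, 0.8, 9.8]
grip_width: 9.0
```

View pics/scene8.png

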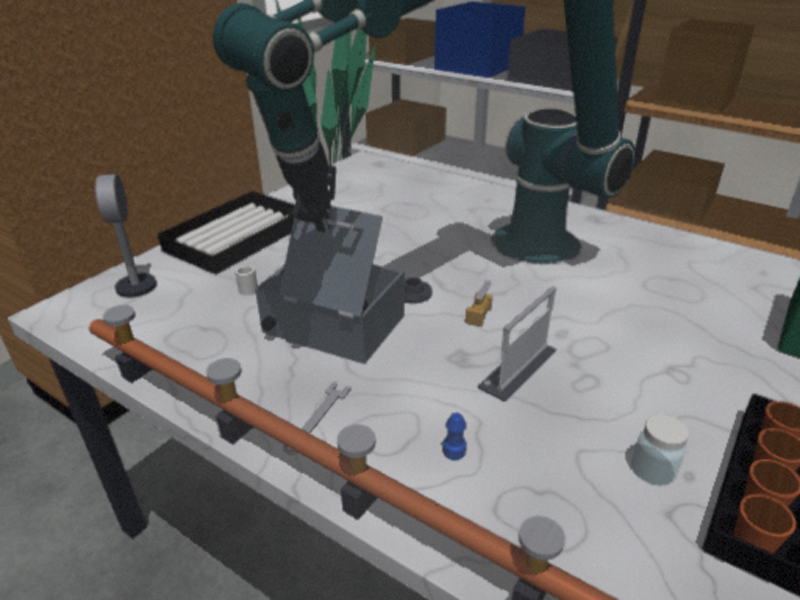

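The screen stands upright around pixel (525,340) and the lid is held open at (335,255). The fittings, wrench and jar are where they started, so I'm handing the job in.

```bash
python3 -c "
from rig import finish_job
print(finish_job())"
```

```text
the job is handed in; nothing more can be done
None
```

I folded the splash screen upright and left it standing. I then raised the lid by its bar to about 60° and handed the job in at about 15 s of the allowed 58 s, still gripping it.

- **Screen:** a fit over three cameras after I let go gave 90.1°. A later picture, taken with the lid raised, still shows it upright, though I did not measure the angle again.
- **Lid:** the gripper's position puts it at 59.7–60.1°. Locating the lid's front corner from pairs of pictures gave 60.0°, 58.5° and 60.1°; those rays missed each other by 2–4 mm. The arm was still, with about 10 N on the wrist and the fingers closed on the bar at 9 mm.
- **Loose items and rocker:** by eye, the fittings, wrench and jar look unmoved in the last picture. I stayed clear of the rocker but did not measure its angle.

No check failed. The hand-in gave no verdict.

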